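# Load the centrifuge rotor in balanced pairs

## Robot

A 6-joint arm with a two-finger parallel gripper is mounted at the origin on the work surface; the furniture and walls round the work are solid. World frame = base frame: x ahead of the robot, y to its left, z up, the work surface at z = 0. Lengths are in mm, angles in rad, forces in N, time in s.
With the tool pointing down it reaches from about 275 to 1000 mm from the base axis. Payload 8.4 kg.
Tool frame: the origin (TCP) lies at the very end of the fingers, on their centre line; the grasp point (between the pads) lies 19 mm behind it; z points along the fingers, y is the line along which they close (so a half turn about z gives the same grasp; the last joint's range is limited). The gripper opens to 85 mm and grips with 20 to 120 N. Pads are 22 mm wide; open, the fingers measure 114 mm over their backs; the gripper's body (76 mm by 85 mm) begins 54 mm behind the grasp point. The pads swing forward as they close: fully open they stand 13 mm farther back than shut.
Start: joints at [1.242, 0.353, 1.633, -0, 1.155, -0.002], TCP at [200.632, 591.924, 231.281] pointing down, gripper open.
Joint ranges: [-2.63, 2.63], [-0.92, 2.1], [0.06, 2.66], [-1.3, 4.44], [0, 2.69], [-3.02, 3.02]. Speed limits (rad/s): [2.22, 2.22, 2.79, 3.14, 3.14, 3.14].

## Interface

Orientations are given as [roll, pitch, yaw] about the fixed x, y, z axes, in that order (R = Rz(yaw) Ry(pitch) Rx(roll)).
In Python, from rig import sensors, grab_frame, camera_params, order gives the robot as it stands. The module is installed in compiled form; this text tells all that it offers.
- The arm moves only by the tool move_arm, never from a script. Its argument "motion" is a list of rows, each a list of 7 numbers: the turn, a rotation vector about the tool's x, y, z in parts of the range, where 1.0 means pi/2 rad, then the shift along the tool's x, y, z in normalised numbers (1 is 1 m), then the finger opening in m, from 0 to 0.0854. A call has 1 to 8 rows; each row is the pose to reach, as a shift and turn from the pose commanded when the call began, along the tool's axes at that moment; what a row does not reach only later rows make up. A row lasts 1/8 s, in which the tool goes at most 62.5 mm and 10.7 degrees, less where a joint would pass 70% of its speed; a pose out of reach is approached as far as the arm can. A shift or turn number past 1, either way, is cut back to 1. A call with a gripper value outside its range is refused whole. The fingers move at their own pace and stop on an object; "grip_force" is the grip in N (left out, the last holds). Time passes only in rows, so rows that repeat a pose let the fingers close. It gives the time, the measured TCP pose, the force, the opening and the grip force at its end, in the units of the state.
- sensors.sense(): the state, without advancing time (a new reading comes with each control period).
- grab_frame(name): name is "scene" or "top" or "wrist"; returns (picture, depth): 400x640x3 uint8, red, green, blue; 400x640 float32, mm along the optical axis (not along the pixel's ray), 0 where there is no reading.
- camera_params(name): a dict with "camera_matrix" (3x3 intrinsics, pixels), "world_from_camera" (4x4, takes a point from camera to world coordinates). Camera axes: x right, y down, z forward; pixel columns grow to the right and rows downward; lengths in mm; the calibration is good to about 2 mm. A picture is of the moment at which its call begins: read the wrist's pose just before it. camera_params takes no time and is no camera call; for the wrist camera it gives the pose at the moment of the call.
- order.sign_off(): hands the job in; it is judged then, once.
The state is a dict: "clock": time; "qpos": joint angles; "qvel": joint speeds; "joint_efforts": joint torques, N m; "eef_pos": TCP position; "tcp_rot": TCP orientation; "contact_force": force on the tool from outside, world axes, zero at the start; "wrist_torque": the same for the moment, N m; "opening": opening from 0.0 (shut) to 1.0 (fully open); "grasp_force": force on a finger pad.
Only numpy, scipy, OpenCV 4.12 (cv2) and the standard library are available. Lean on these libraries where they do the work, as an engineer would, in place of code of your own. Each camera call takes 0.05 s, during which the arm holds its last target. There are 200 camera calls.

## Task

Load the bench centrifuge for a balanced run: put the two large and the two small blue-capped tubes upright into the four rotor buckets, one tube to a bucket and each standing right down on the bucket's floor, so that the two large tubes face each other across the spindle and the two small ones likewise. Leave the strip canister and the dropper bottle where they stand.

Things in the scene. Friction and masses are not known exactly. Their poses are not given: they have to be found in the camera images.
- large_tube_1: a large screw-cap centrifuge tube, 102 mm tall, flat foot, standing upright on the bench: frosted body 30 mm in diameter, ribbed blue cap 36 mm in diameter on its top 18 mm; 60 g or so. Origin at the centre of the foot, z up along the tube
- large_tube_2: the second large tube, the same as large_tube_1
- small_tube_1: a small screw-cap tube of the same make, 80 mm tall, flat foot, standing upright on the bench: frosted body 23 mm in diameter, ribbed blue cap 27 mm in diameter on its top 16 mm; 30 g or so. Origin at the centre of the foot, z up along the tube
- small_tube_2: the second small tube, the same as small_tube_1
- bucket_1: open steel bucket hanging in the swing-out rotor of the round centrifuge. Bore 36 mm wide, flared to 45 mm at the mouth, lip 51 mm outside; mouth 104 mm above the bench, flat bore floor 48 mm above it (56 mm deep). Origin on the bore axis, 4 mm below the mouth, 52 mm above the floor; z up, x away from the spindle. Its lower end can swing outwards and falls back by itself
- bucket_2: the next bucket, 90 degrees anticlockwise from bucket_1 seen from above; alike in all else. The four origins lie 68 mm from the spindle, so those across the spindle are 136 mm apart. The rotor stands at any angle; its brake holds it unless it is pushed hard
- bucket_3: the bucket across the spindle from bucket_1, alike in all else. The rotor cross and its nut between the buckets rise no higher than 110 mm above the bench
- bucket_4: the bucket across the spindle from bucket_2, alike in all else. The buckets hang in a round open housing, 284 mm across, its rim 104 mm above the bench; its lid, reaching about 0.4 m high, stands open on its far right side as the robot sees it
- strip_can: white test-strip canister with a broad coloured band and a snap cap, 45 mm in diameter, 105 mm tall, standing among the tubes; not to be moved. Origin at the centre of its underside, z up
- dropper: small amber dropper bottle with a black rubber bulb, 33 mm in diameter, 102 mm tall, standing near the tubes; not to be moved. Origin at the centre of its underside, z up
Things that resemble listed ones, but are neither listed nor needed, are in the scene too. Leave any red look-alike of the large_tube_1 alone.

How it is judged:
By the outcome, as a careful person would: the job done as asked, in the order asked, and still so for the second after the job is handed in, with the robot touching nothing.
It also fails if it takes over 122 s, if anything falls off the work surface, if the arm or the gripper's body presses on something with over 40 N, if the wrist force passes 120 N, or if a joint passes its speed limit or range.

## Working session

There is one attempt and no reset: what is moved stays moved. The work goes in short steps, Python scripts to look and compute and a tool call to move; the robot and the scene stay as the last step left them, time stands still between calls to the robot, and variables do not carry over. Pictures are saved under pics/ and viewed, at most 14 in all, crops included, and the job is handed in when it is done.

Besides the shell and the picture viewer there is one more tool, called after "Call:" by a JSON object that holds its "fn" and its "kwargs". move_arm: Moves the arm, as the interface text tells. Its arguments: {"type":"object","properties":{"motion":{"type":"array","items":{"type":"array","items":{"type":"number"}}},"grip_force":{"type":"number"}},"required":["motion"]}

```bash
mkdir -p pics
python3 - <<'E'
from rig import *
import cv2
for n in ("scene","top"):
    p,d=grab_frame(n); cv2.imwrite(f"pics/{n}0.png",p[...,::-1]); 
    import numpy as np; np.savez(f"{n}0.npz",p=p,d=d,K=camera_params(n)["camera_matrix"],T=camera_params(n)["world_from_camera"])
    print(camera_params(n))
print(sensors.sense())
E
```

```text
{'camera_matrix': array([[483.12335085,   0.        , 319.12824617],
       [  0.        , 483.12335085, 198.3016227 ],
       [  0.        ,   0.        ,   1.        ]]), 'world_from_camera': array([[-7.33556556e-01, -3.29375904e-01,  5.94479850e-01,
        -4.05671820e+02],
       [-6.79193753e-01,  3.86563105e-01, -6.23910900e-01,
         8.22441279e+02],
       [-2.43027599e-02, -8.61440932e-01, -5.07275956e-01,
         7.77060979e+02],
       [ 0.00000000e+00,  0.00000000e+00,  0.00000000e+00,
         1.00000000e+00]])}
{'camera_matrix': array([[461.19797473,   0.        , 322.51005848],
       [  0.        , 461.19797473, 195.47415876],
       [  0.        ,   0.        ,   1.        ]]), 'world_from_camera': array([[-1.28677487e-02, -9.84835429e-01,  1.73013292e-01,
         1.38315188e+02],
       [-9.99852532e-01,  1.46407729e-02,  8.97561548e-03,
        -3.23996503e+01],
       [-1.13725524e-02, -1.72872282e-01, -9.84878591e-01,
         1.65584342e+03],
       [ 0.00000000e+00,  0.00000000e+00,  0.00000000e+00,
         1.00000000e+00]])}
{'clock': 0.1, 'qpos': array([ 1.24163277e+00,  3.53607531e-01,  1.63403652e+00, -1.89474188e-05,
        1.15523141e+00, -2.38049408e-03]), 'qvel': array([ 0.00053347, -0.00096849, -0.00195453,  0.00078672,  0.00055414,
        0.00058789]), 'joint_efforts': array([-6.62565599e-04, -6.06354046e+01, -3.42818499e+01, -5.88821808e-05,
        3.93592607e-03, -4.16819671e-05]), 'eef_pos': array([200.48006677, 591.52362846, 230.62882531]), 'tcp_rot': array([-3.14030981e+00,  1.42711983e-05,  2.81481726e+00]), 'contact_force': array([-0.53306071,  0.21255414,  0.79520978]), 'wrist_torque': array([ 0.00455402, -0.05823368, -0.01507048]), 'grasp_force': 0.0, 'opening': 0.9963395852881655}
```

View pics/top0.png

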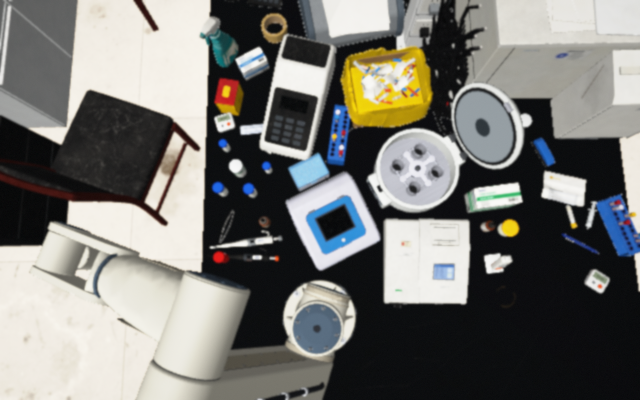

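View pics/scene0.png

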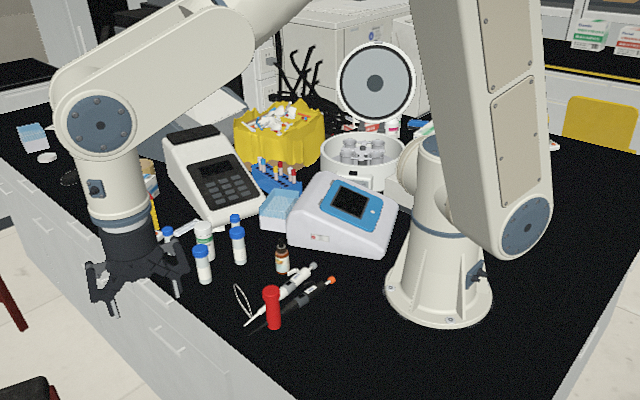

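```bash
cat > h.py <<'E'
import numpy as np, cv2
def load(n):
    z=np.load(n); return z["p"],z["d"],z["K"],z["T"]
def ray(u,v,K,T,z):
    r=T[:3,:3]@np.linalg.solve(K,np.array([u,v,1.])); o=T[:3,3]
    return o+r*(z-o[2])/r[2]
def proj(P,K,T):
    c=T[:3,:3].T@(np.asarray(P,float)-T[:3,3]); c=K@c; return c[:2]/c[2]
def cloud(d,K,T):
    v,u=np.indices(d.shape); q=np.stack([(u-K[0,2])/K[0,0]*d,(v-K[1,2])/K[1,1]*d,d],-1)
    return q@T[:3,:3].T+T[:3,3]
def blobs(m,a=15):
    n,l,s,c=cv2.connectedComponentsWithStats(m.astype(np.uint8)); return [(c[i],s[i],l==i) for i in range(1,n) if s[i,4]>=a]
def blue(p):
    h=cv2.cvtColor(p,cv2.COLOR_RGB2HSV); return (h[...,0]>100)&(h[...,0]<125)&(h[...,1]>130)&(h[...,2]>60)
E
python3 - <<'E'
from h import *
for n in("top","scene"):
    p,d,K,T=load(n+"0.npz"); W=cloud(d,K,T)
    print(n)
    for c,s,l in blobs(blue(p),12):
        if s[4]<600:
            print(c.round(1),s,np.median(W[l],0).round(),"z100",ray(*c,K,T,102)[:2].round(),"z80",ray(*c,K,T,80)[:2].round())
p,d,K,T=load("top0.npz"); W=cloud(d,K,T)
for u,v in[(236,167),(264,225),(219,257),(310,170),(418,168),(330,220),(297,95),(340,135),(427,260),(485,125),(385,90),(372,190),(460,150)]:
    print((u,v),np.median(W[v-1:v+2,u-1:u+2].reshape(-1,3),0).round())
a=cv2.resize(p[120:220,365:530],None,fx=4.8,fy=4.8,interpolation=cv2.INTER_CUBIC); cv2.imwrite("pics/crop1.png",a[...,::-1])
# height map on coarse grid
x0,y0=100,-250
for x in range(800,-1,-50):
    r=[]
    for y in range(450,-301,-50):
        m=(abs(W[...,0]-x)<25)&(abs(W[...,1]-y)<25)&(d>0)
        r.append("%4d"%np.percentile(W[...,2][m],98) if m.any() else "   .")
    print("%4d"%x,*r)
E
```

```text
top
[257.2  56.8] [252  54  11   7  18] [942. 217.  68.] z100 [924. 211.] z80 [935. 215.]
[544. 151.] [533 137  22  29 328] [ 577. -822.   29.] z100 [ 556. -787.] z80 [ 562. -797.]
[222.2 142.6] [218 138  10  10  73] [614. 339.  75.] z100 [604. 330.] z80 [611. 336.]
[265.9 165.1] [261 161  11   9  74] [530. 182.  76.] z100 [521. 177.] z80 [527. 180.]
[217.3 186.8] [211 181  14  13 125] [449. 346.  99.] z100 [447. 343.] z80 [451. 349.]
[247.8 188.1] [242 182  13  13 123] [443. 241.  99.] z100 [441. 238.] z80 [445. 242.]
[580.2 243.4] [562 233  36  21 134] [ 240. -930.    4.] z100 [ 236. -877.] z80 [ 237. -888.]
[445.9 265.5] [440 265  13   2  23] [ 171. -426.   95.] z100 [ 169. -425.] z80 [ 170. -431.]
scene
[417.  122.5] [408 119  20   8 111] [ 586. -811.   27.] z100 [ 485. -649.] z80 [ 514. -697.]
[262.4 160.7] [261 158   4   7  19] [688. -67. 101.] z100 [684. -64.] z80 [720. -93.]
[153.8 188.4] [151 185   7   8  20] [914. 204.  31.] z100 [790. 262.] z80 [829. 244.]
[234.3 218.1] [230 214  11   9  78] [518. 186.  77.] z100 [484. 209.] z80 [513. 189.]
[167.1 230.3] [161 226  13  10 1
[... 1350 characters left out ...]
  113   80  108  106
 350    .    6    8    8    5   97   46  123  125  124  117  111   98   74   96  106
 300    .    5    8    8    7   72   21   93  112  109  103   97   86   72  104  106
 250  667    9   21   23   29   31   30    7   91   91   87   79   70   55  104  108
 200  697  712  746  733   29   30   22    5   49   72   67   55   30    6   96   98
 150  709  742  775  804  831  884  886    7    4   45   11    7    6   45   86   85
 100  707  749  785  819  864  887  887  866  337  363  361  335    5   68   77   78
  50    .  741  786  823  878  887  884  844  380  381  379  337    7   55   68   67
   0    .    .    .  852  886  888  878  308  382  383  382  137    5    6    7    6
```

View pics/crop1.png

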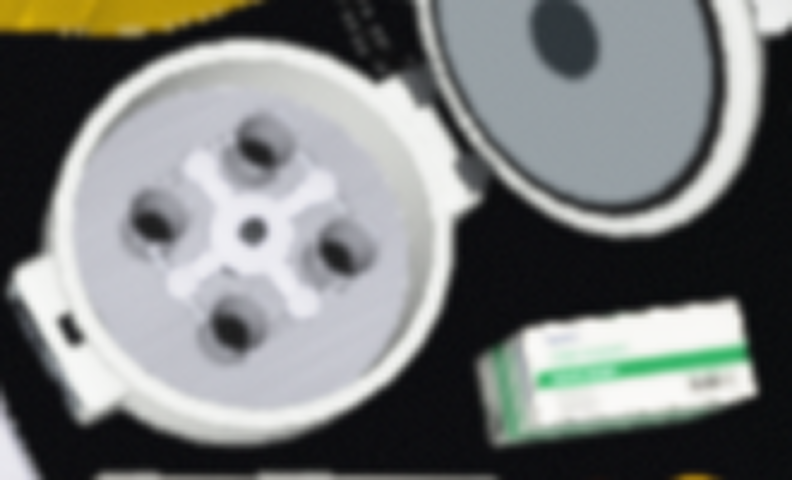

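```bash
cat >> h.py <<'E'
from scipy.spatial.transform import Rotation as Ro
def step(pos,yaw=None):
    "tool-frame rotvec and shift (m) from measured pose to world pos, pointing down at yaw"
    from rig import sensors
    s=sensors.sense(); R=Ro.from_euler("xyz",s["tcp_rot"]).as_matrix()
    y=s["tcp_rot"][2] if yaw is None else yaw
    T=Ro.from_euler("xyz",[np.pi,0,y]).as_matrix()
    print("t%.1f"%s["clock"],"rot",Ro.from_matrix(R.T@T).as_rotvec().round(4),"shift",(R.T@(np.asarray(pos)-s["eef_pos"])/1000).round(4))
E
python3 - <<'E'
from h import *
from rig import *
c=camera_params("wrist"); s=sensors.sense()
R=Ro.from_euler("xyz",s["tcp_rot"]).as_matrix(); T=c["world_from_camera"]
print(c["camera_matrix"][0],R.T@(T[:3,3]-s["eef_pos"]),(R.T@T[:3,:3]).round(3))
p,d,K,T=load("top0.npz"); W=cloud(d,K,T)
for u,v in[(258,145),(155,222),(340,250),(232,325),(253,232)]:
    print(ray(365+u/4.8,120+v/4.8,K,T,104)[:2].round())
C=ray(365+253/4.8,120+232/4.8,K,T,104)[:2]
m=(d>0)&(abs(W[...,0]-C[0])<350)&(abs(W[...,1]-C[1])<350)
for z in range(120,420,40):
    q=W[m&(abs(W[...,2]-z)<20)][:,:2]; q=q[q[:,1]<C[1]] 
    if len(q): r=np.hypot(*(q-C).T); print(z,len(q),r.min().round(),q[r.argmin()].round())
step([380,290,330])
E
```

```text
[307.30442428   0.         319.09548366] [  68.09263388    0.87656963 -143.08562224] [[ 0.001 -0.963 -0.27 ]
 [ 1.     0.001 -0.   ]
 [ 0.001 -0.27   0.963]]
[ 565. -354.]
[ 509. -277.]
[ 487. -409.]
[ 433. -329.]
[ 501. -347.]
120 4294 3.0 [ 499. -350.]
160 1530 163.0 [ 578. -491.]
200 1227 172.0 [ 565. -507.]
240 1124 182.0 [ 573. -514.]
280 1306 193.0 [ 611. -506.]
320 1341 206.0 [ 597. -529.]
360 1298 216.0 [ 611. -534.]
400 734 224.0 [ 606. -545.]
t0.1 rot [-0.0013  0.     -0.    ] shift [-0.2668 -0.2281 -0.0991]
```

Call:
{"fn": "move_arm", "kwargs": {"motion": [[0,0,0,-0.342,-0.229,-0.1,0.085],[0,0,0,-0.342,-0.229,-0.1,0.085],[0,0,0,-0.342,-0.229,-0.1,0.085],[0,0,0,-0.342,-0.229,-0.1,0.085],[0,0,0,-0.342,-0.229,-0.1,0.085],[0,0,0,-0.342,-0.229,-0.1,0.085],[0,0,0,-0.342,-0.229,-0.1,0.085],[0,0,0,-0.342,-0.229,-0.1,0.085]]}}

```text
clock: 1.1
eef_pos: [452.9, 263.0, 332.0]
tcp_rot: [3.141, 0.001, 2.811]
contact_force: [0.5, 0.1, 0.8]
opening: 0.995
grasp_force: 0.0
```

```bash
cat >> h.py <<'E'
def wrist(name):
    from rig import sensors,grab_frame,camera_params
    c=camera_params("wrist"); p,d=grab_frame("wrist"); cv2.imwrite(f"pics/{name}.png",p[...,::-1])
    np.savez(name+".npz",p=p,d=d,K=c["camera_matrix"],T=c["world_from_camera"]); return p,d,c["camera_matrix"],c["world_from_camera"]
E
python3 - <<'E'
from h import *
from rig import *
s=sensors.sense(); print(s["eef_pos"],s["tcp_rot"],s["qvel"])
p,d,K,T=wrist("w1"); W=cloud(d,K,T)
for c,s,l in blobs(blue(p),60):
    w=W[l]; zt=np.percentile(w[:,2],90); t=w[w[:,2]>zt-4]
    print(c.round(1),s,"zt",zt.round(1),"mid",((t.min(0)+t.max(0))/2).round(1),np.ptp(t,axis=0).round(1),"mean",t.mean(0).round(1))
E
```

```text
[452.8622099  263.01983799 331.98227118] [3.14104868e+00 1.33071018e-03 2.81081251e+00] [ 0.05752827  0.00710988  0.02647618  0.026862   -0.00853603  0.04492215]
[ 48.2 138.4] [   0   59  105  173 6259] zt 117.8 mid [364.   88.4 294.4] [ 83.8 395.2 361.2] mean [366.3 -23.1 122.6]
[380.3 143.2] [365 127  32  33 809] zt 103.2 mid [426.1 324.3 287.1] [ 75.2  76.7 375.7] mean [444.8 344.6 103.2]
[296.2 166.9] [281 152  32  31 771] zt 103.3 mid [422.7 253.4 287.1] [ 68.4  65.2 375.7] mean [438.6 239.6 104.4]
[279.6 234.7] [269 224  22  22 366] zt 81.3 mid [463.5 226.8 276.2] [150.  118.2 397.6] mean [523.7 182.5  81.5]
[402.5 253.7] [392 244  21  21 347] zt 81.0 mid [505.1 317.8 276. ] [233.1  63.7 397.9] mean [606.3 335.8  82.5]
[138.1 289.6] [115 274  49  34 768] zt 65.7 mid [470.1  96.7 268.3] [163.1 378.5 413.3] mean [527.9 -21.7 112.8]
```

View pics/w1.png

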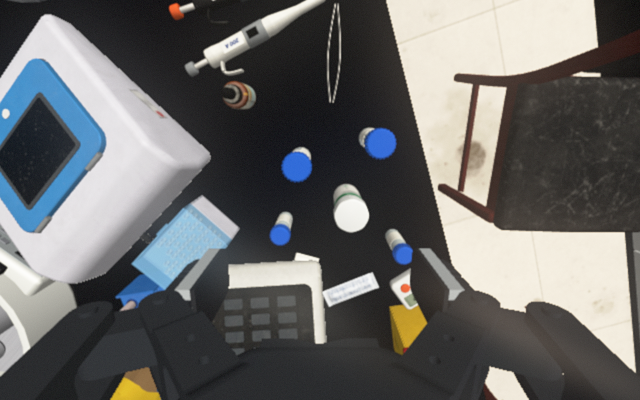

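Run:
```python
from h import *
p,d,K,T=load("w1.npz"); W=cloud(d,K,T)
for c,s,l in blobs(blue(p),300)[1:5]:
    z=102 if s[4]>500 else 80
    w=W[l]; t=w[abs(w[:,2]-z-1)<4]
    print("ray",ray(*c,K,T,z)[:2].round(1),"depth",len(t),np.median(t,0).round(1),((np.percentile(t,2,0)+np.percentile(t,98,0))/2).round(1),(np.percentile(t,98,0)-np.percentile(t,2,0)).round(1))
# neighbours around S2 above 90
for nm,q in(("S2",(525,182)),("S1",(608,336)),("L1",(445,345)),("L2",(439,239))):
    r=np.hypot(W[...,0]-q[0],W[...,1]-q[1]); m=(d>0)&(r>25)&(r<75)&(W[...,2]>50)&(W[...,2]<160)
    o=W[m]; print(nm,m.sum(),[(o[i].round()) for i in ([r[m].argmin(),o[:,2].argmax()] if m.any() else [])])
step([440,239,140])
```

```text
ray [444.6 344.1] depth 714 [444.8 344.7 102.2] [445.2 344.8 101.7] [32.2 32.   4.4]
ray [438.9 239.1] depth 670 [438.8 239.3 102.3] [439.  239.1 101.9] [31.8 32.4  3.9]
ray [523.1 182.3] depth 291 [524.4 182.2  80.2] [524.5 181.6  79.8] [24.6 24.2  4.5]
ray [605.8 335.3] depth 259 [607.5 336.2  80.1] [608.5 336.3  79.6] [23.9 22.8  4.2]
S2 55 [array([594., 168.,  50.]), array([593., 153.,  55.])]
S1 0 []
L1 17 [array([501., 296.,  94.]), array([503., 298., 103.])]
L2 137 [array([499., 275.,  90.]), array([507., 268., 106.])]
t1.1 rot [ 0.0002 -0.0001 -0.    ] shift [ 0.0028 -0.0277  0.1913]
```

Call:
{"fn": "move_arm", "kwargs": {"motion": [[0,0,0,0.003,-0.028,0.06,0.085],[0,0,0,0.003,-0.028,0.12,0.085],[0,0,0,0.003,-0.028,0.18,0.085],[0,0,0,0.003,-0.028,0.2,0.085],[0,0,0,0.003,-0.028,0.2,0.085],[0,0,0,0.003,-0.028,0.2,0.085]]}}

```text
clock: 1.9
eef_pos: [439.4, 240.6, 132.1]
tcp_rot: [3.141, 0.001, 2.816]
contact_force: [0.5, -0.3, 0.6]
opening: 0.995
grasp_force: 0.0
```

Run:
```python
from h import *
step([439,239,76],np.deg2rad(161))
```

```text
t1.9 rot [0.0008 0.0006 0.0057] shift [-0.0001 -0.0017  0.0561]
```

Call:
{"fn": "move_arm", "kwargs": {"motion": [[0,0,0,0,-0.002,0.045,0.085],[0,0,0,0,-0.002,0.056,0.085],[0,0,0,0,-0.002,0.056,0.06],[0,0,0,0,-0.002,0.056,0.01],[0,0,0,0,-0.002,0.056,0.01],[0,0,0,0,-0.002,0.056,0.01],[0,0,0,0,-0.002,0.056,0.01],[0,0,0,0,-0.002,0.056,0.01]], "grip_force": 40}}

```text
clock: 2.9
eef_pos: [439.5, 238.3, 76.7]
tcp_rot: [3.14, 0.002, 2.815]
contact_force: [-0.0, -1.2, 6.1]
opening: 0.403
grasp_force: 39.4
```

Run:
```python
from h import *
step([439,239,300])
step([498,-342,300])
```

```text
t2.9 rot [0.0017 0.0017 0.    ] shift [ 0.0004  0.0009 -0.2233]
t2.9 rot [0.0017 0.0017 0.    ] shift [-0.242  -0.5304 -0.2238]
```

Call:
{"fn": "move_arm", "kwargs": {"motion": [[0,0,0,0,0,-0.06,0.01],[0,0,0,0,0,-0.12,0.01],[0,0,0,0,0,-0.18,0.01],[0,0,0,-0.1,-0.18,-0.185,0.01],[0,0,0,-0.2,-0.36,-0.185,0.01],[0,0,0,-0.281,-0.517,-0.185,0.01],[0,0,0,-0.281,-0.517,-0.185,0.01],[0,0,0,-0.281,-0.517,-0.185,0.01]]}}

```text
clock: 3.9
eef_pos: [492.6, -72.0, 259.6]
tcp_rot: [3.141, 0.002, 2.815]
contact_force: [0.5, 1.6, -0.9]
opening: 0.405
grasp_force: 40.4
```

Call:
{"fn": "move_arm", "kwargs": {"motion": [[0,0,0,-0.13,-0.24,0,0.01],[0,0,0,-0.13,-0.24,0,0.01],[0,0,0,-0.13,-0.24,0,0.01],[0,0,0,-0.13,-0.24,0,0.01],[0,0,0,-0.13,-0.24,0,0.01],[0,0,0,-0.13,-0.24,0,0.01],[0,0,0,-0.13,-0.24,0,0.01]]}}

```text
clock: 4.78
eef_pos: [538.2, -337.6, 258.7]
tcp_rot: [3.141, -0.001, 2.815]
contact_force: [0.2, -0.1, -0.8]
opening: 0.404
grasp_force: 40.5
```

Run:
```python
from h import *
from rig import *
s=sensors.sense(); print(s["eef_pos"],s["tcp_rot"],s["qvel"],s["qpos"])
wrist("w2")
```

```text
[ 538.24407637 -337.60347258  258.70979213] [ 3.14093456e+00 -5.56780950e-04  2.81531015e+00] [ 0.00956327 -0.0070595   0.00604183 -0.00207881 -0.00197487 -0.0004625 ] [-5.62837723e-01  3.45953306e-01  1.58066835e+00  5.43178331e-04
  1.21566655e+00 -1.80754041e+00]
```

View pics/w2.png

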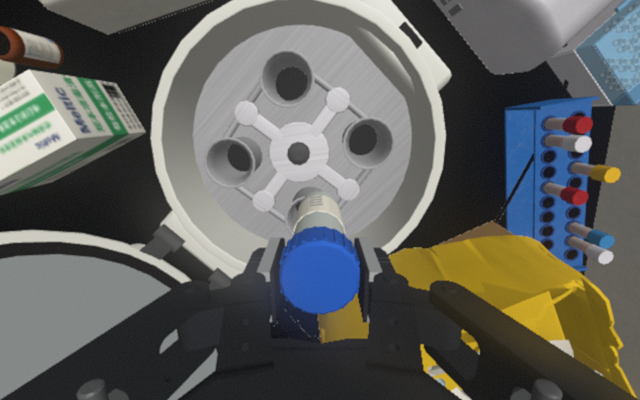

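```bash
cat >> h.py <<'E'
from scipy.optimize import least_squares
def lips(W,d,g,it=6,lo=99,hi=107.5):
    for _ in range(it):
        r=np.hypot(W[...,0]-g[0],W[...,1]-g[1]); m=(d>0)&(r>19)&(r<28)&(W[...,2]>lo)&(W[...,2]<hi); q=W[m]
        if len(q)<40: return g,len(q),0,0
        f=least_squares(lambda a:np.hypot(q[:,0]-a[0],q[:,1]-a[1])-24,g,loss="soft_l1"); g=f.x
    return g.round(1),len(q),np.abs(f.fun).mean().round(2),np.median(q[:,2]).round(1)
E
python3 - <<'E'
from h import *
p,d,K,T=load("w2.npz"); W=cloud(d,K,T)
for u,v in[(289,76),(233,162),(367,142),(310,212),(298,153)]:
    g=ray(u,v,K,T,104)[:2]; print((u,v),g.round(1),lips(W,d,g))
a=np.full(p.shape,0,np.uint8); z=W[...,2]
a[...,0]=np.clip((z-30)*2.5,0,255)*(d>0); a[...,1]=((z>99)&(z<107.5))*255; a[...,2]=p[...,1]
cv2.imwrite("pics/w2z.png",cv2.resize(a[0:250,140:460],None,fx=2.4,fy=2.4))
E
```

```text
(289, 76) [ 433.9 -330.2] (array([ 435.4, -332.5]), 951, np.float64(1.64), np.float64(103.5))
(233, 162) [ 489.8 -408.7] (array([ 489. , -411.2]), 790, np.float64(1.61), np.float64(103.5))
(367, 142) [ 513.  -279.9] (array([ 514.1, -278.9]), 809, np.float64(1.62), np.float64(103.4))
(310, 212) [ 562.  -354.5] (array([ 568.7, -356.4]), 206, np.float64(1.16), np.float64(103.9))
(298, 153) [ 501.8 -345.9] (array([ 501.3, -345.8]), 274, np.float64(2.3), np.float64(99.3))
```

View pics/w2z.png

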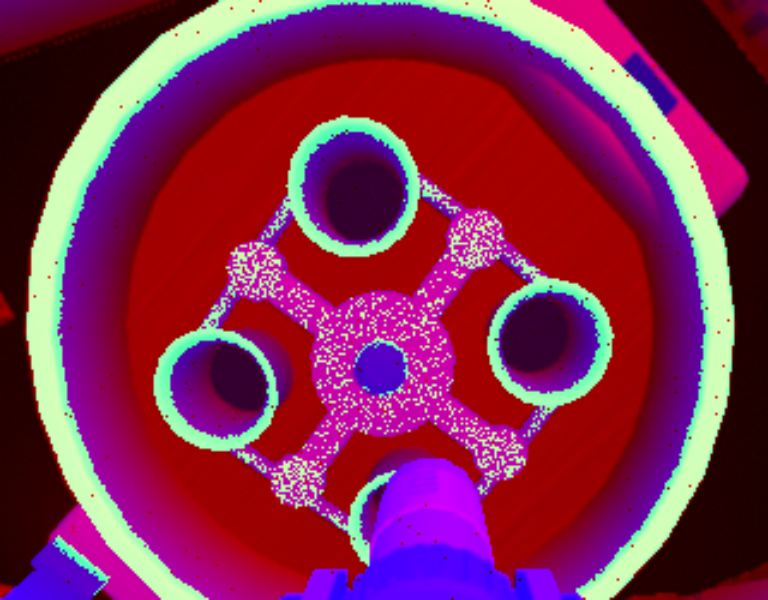

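```bash
cat >> h.py <<'E'
def cap(W,p,tcp,zt,rad=30):
    "cap top in hand: expected top z"
    m=blue(p)&(np.hypot(W[...,0]-tcp[0],W[...,1]-tcp[1])<rad)&(abs(W[...,2]-zt)<6); t=W[m]
    return m.sum(),((np.percentile(t,1,0)+np.percentile(t,99,0))/2).round(1),np.ptp(t,axis=0).round(1)
E
python3 - <<'E'
from h import *
p,d,K,T=load("w2.npz"); W=cloud(d,K,T); tcp=np.array([538.24,-337.6,258.7])
print(cap(W,p,tcp,258.7+26))
step([568.7,-357.1,200])
E
```

```text
(np.int64(5078), array([ 537.5, -336.2,  282.6]), array([36.3, 37.8,  7.6]))
t4.8 rot [ 0.0005 -0.0004 -0.    ] shift [-0.0351 -0.009   0.0588]
```

Call:
{"fn": "move_arm", "kwargs": {"motion": [[0,0,0,-0.036,-0.0095,0,0.01],[0,0,0,-0.036,-0.0095,0.03,0.01],[0,0,0,-0.036,-0.0095,0.065,0.01],[0,0,0,-0.036,-0.0095,0.065,0.01],[0,0,0,-0.036,-0.0095,0.065,0.01],[0,0,0,-0.036,-0.0095,0.065,0.01]]}}

```text
clock: 5.58
eef_pos: [570.5, -359.7, 195.7]
tcp_rot: [-3.141, 0.003, 2.815]
contact_force: [-0.8, -0.1, 0.0]
opening: 0.403
grasp_force: 40.5
```

Run:
```python
from h import *
from rig import *
s=sensors.sense(); tcp=s["eef_pos"]; print(tcp)
p,d,K,T=wrist("w3"); W=cloud(d,K,T)
print(cap(W,p,tcp,tcp[2]+26))
for g in((434.9,-332.5),(489.5,-411.7),(514.1,-277.9),(568.7,-357.1)): print(lips(W,d,g,2))
step([569,-357.8,126])
```

```text
[ 570.46292786 -359.73386592  195.65558488]
(np.int64(5066), array([ 569.6, -358.4,  219.5]), array([36.4, 37.5,  7.8]))
(array([ 433.9, -332.1]), 901, np.float64(1.44), np.float64(103.6))
(array([ 489.4, -411.4]), 1414, np.float64(1.64), np.float64(103.5))
(array([ 514.5, -279.4]), 1479, np.float64(1.61), np.float64(103.5))
(array([ 569.4, -358.4]), 753, np.float64(1.48), np.float64(103.7))
t5.6 rot [-0.0006  0.0025 -0.    ] shift [0.002  0.0015 0.0694]
```

View pics/w3.png

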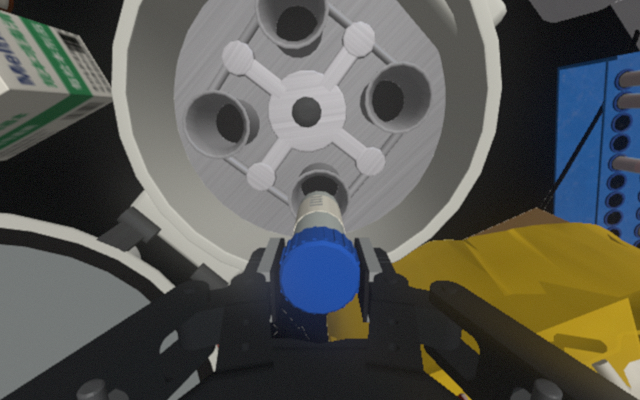

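Call:
{"fn": "move_arm", "kwargs": {"motion": [[0,0,0,0.0005,0.0005,0.015,0.01],[0,0,0,0.0005,0.0005,0.03,0.01],[0,0,0,0.0005,0.0005,0.04,0.01],[0,0,0,0.0005,0.0005,0.05,0.01],[0,0,0,0.0005,0.0005,0.05,0.01]]}}

```text
clock: 6.25
eef_pos: [568.7, -358.6, 142.3]
tcp_rot: [3.141, -0.002, 2.815]
contact_force: [0.1, 0.1, -1.1]
opening: 0.403
grasp_force: 40.5
```

Call:
{"fn": "move_arm", "kwargs": {"motion": [[0,0,0,0,0,0.008,0.01],[0,0,0,0,0,0.013,0.01],[0,0,0,0,0,0.016,0.01],[0,0,0,0,0,0.016,0.01]]}}

```text
clock: 6.75
eef_pos: [569.2, -358.9, 127.4]
tcp_rot: [3.142, -0.0, 2.815]
contact_force: [-0.7, 0.7, -0.7]
opening: 0.4
grasp_force: 40.5
```

Call:
{"fn": "move_arm", "kwargs": {"motion": [[0,0,0,0,0,0.001,0.01],[0,0,0,0,0,0.002,0.01],[0,0,0,0,0,0.003,0.01],[0,0,0,0,0,0.003,0.01]]}}

```text
clock: 7.25
eef_pos: [569.4, -359.0, 124.8]
tcp_rot: [-3.142, 0.0, 2.815]
contact_force: [-0.4, 0.4, 1.3]
opening: 0.405
grasp_force: 40.6
```

Call:
{"fn": "move_arm", "kwargs": {"motion": [[0,0,0,0,0,0,0.06],[0,0,0,0,0,0,0.06],[0,0,0,0,0,0,0.06],[0,0,0,0,0,-0.03,0.06],[0,0,0,0,0,-0.09,0.06],[0,0,0,0,0,-0.15,0.06],[0,0,0,0.06,0,-0.15,0.085],[0,0,0,0.06,0,-0.15,0.085]]}}

```text
clock: 8.25
eef_pos: [508.8, -338.1, 274.6]
tcp_rot: [3.141, -0.003, 2.814]
contact_force: [0.7, -0.2, 0.1]
opening: 0.998
grasp_force: 0.0
```

Run:
```python
from h import *
from rig import *
p,d,K,T=wrist("w4"); W=cloud(d,K,T)
for zt in (147,150): print(cap(W,p,(569,-358),zt))
m=blue(p)&(np.hypot(W[...,0]-569,W[...,1]+358)<30); print(np.percentile(W[...,2][m],[5,50,75,95]))
for g in((434.9,-332.5),(489.5,-411.7),(514.1,-277.9)): print(lips(W,d,g,3))
step([445,344.5,300])
```

```text
(np.int64(1110), array([ 568.2, -358.2,  146.9]), array([37.7, 35.6, 11.7]))
(np.int64(1075), array([ 568.3, -358.3,  148.2]), array([37.7, 35.6,  8.7]))
[142.54423933 150.14176866 150.67410579 151.29648699]
(array([ 435.1, -332.5]), 796, np.float64(1.65), np.float64(103.4))
(array([ 488.8, -411.4]), 653, np.float64(1.58), np.float64(103.5))
(array([ 513.8, -278.9]), 681, np.float64(1.61), np.float64(103.5))
t8.3 rot [ 0.0001 -0.0004 -0.    ] shift [ 0.2822  0.6261 -0.0249]
```

Call:
{"fn": "move_arm", "kwargs": {"motion": [[0,0,0,0.282,0.626,0,0.085],[0,0,0,0.282,0.626,0,0.085],[0,0,0,0.282,0.626,0,0.085],[0,0,0,0.282,0.626,0,0.085],[0,0,0,0.282,0.626,0,0.085],[0,0,0,0.282,0.626,0,0.085],[0,0,0,0.282,0.626,0,0.085],[0,0,0,0.282,0.626,0,0.085]]}}

```text
clock: 9.3
eef_pos: [464.8, 160.5, 274.8]
tcp_rot: [3.141, 0.001, 2.815]
contact_force: [-0.1, -0.3, -0.2]
opening: 0.998
grasp_force: 0.0
```

Run:
```python
from h import *
step([445,344.5,140])
```

```text
t9.3 rot [0.0007 0.0009 0.    ] shift [0.0779 0.1678 0.1348]
```

Call:
{"fn": "move_arm", "kwargs": {"motion": [[0,0,0,0.078,0.168,0,0.085],[0,0,0,0.078,0.168,0,0.085],[0,0,0,0.078,0.168,0,0.085],[0,0,0,0.078,0.168,0.05,0.085],[0,0,0,0.078,0.168,0.11,0.085],[0,0,0,0.078,0.168,0.14,0.085],[0,0,0,0.078,0.168,0.14,0.085],[0,0,0,0.078,0.168,0.14,0.085]]}}

```text
clock: 10.3
eef_pos: [445.4, 343.0, 135.7]
tcp_rot: [3.14, 0.001, 2.815]
contact_force: [0.1, 0.1, -0.4]
opening: 0.995
grasp_force: 0.0
```

Run:
```python
from h import *
step([445,344.5,76])
```

```text
t10.3 rot [0.0014 0.0009 0.    ] shift [0.0009 0.0012 0.0597]
```

Call:
{"fn": "move_arm", "kwargs": {"motion": [[0,0,0,0.001,0.001,0.05,0.085],[0,0,0,0.001,0.001,0.059,0.085],[0,0,0,0.001,0.001,0.059,0.06],[0,0,0,0.001,0.001,0.059,0.01],[0,0,0,0.001,0.001,0.059,0.01],[0,0,0,0.001,0.001,0.059,0.01],[0,0,0,0.001,0.001,0.059,0.01],[0,0,0,0.001,0.001,0.059,0.01]], "grip_force": 40}}

```text
clock: 11.3
eef_pos: [444.6, 344.1, 77.3]
tcp_rot: [3.139, 0.002, 2.815]
contact_force: [-1.0, -0.5, 6.7]
opening: 0.403
grasp_force: 39.5
```

Run:
```python
from h import *
step([435.5,-333,260])
```

```text
t11.3 rot [0.0022 0.0015 0.    ] shift [-0.2089 -0.6438 -0.1838]
```

Call:
{"fn": "move_arm", "kwargs": {"motion": [[0,0,0,0,0,-0.06,0.01],[0,0,0,0,0,-0.12,0.01],[0,0,0,0,0,-0.18,0.01],[0,0,0,-0.209,-0.644,-0.18,0.01],[0,0,0,-0.209,-0.644,-0.18,0.01],[0,0,0,-0.209,-0.644,-0.18,0.01],[0,0,0,-0.209,-0.644,-0.18,0.01],[0,0,0,-0.209,-0.644,-0.18,0.01]]}}

```text
clock: 12.3
eef_pos: [439.5, 29.1, 256.6]
tcp_rot: [3.141, 0.002, 2.815]
contact_force: [1.9, 0.0, -0.5]
opening: 0.406
grasp_force: 40.5
```

Run:
```python
from h import *
step([435.5,-333,260])
```

```text
t12.3 rot [0.0007 0.0019 0.    ] shift [-0.1124 -0.3443 -0.0034]
```

Call:
{"fn": "move_arm", "kwargs": {"motion": [[0,0,0,-0.112,-0.344,0,0.01],[0,0,0,-0.112,-0.344,0,0.01],[0,0,0,-0.112,-0.344,0,0.01],[0,0,0,-0.112,-0.344,0,0.01],[0,0,0,-0.112,-0.344,0,0.01],[0,0,0,-0.112,-0.344,0,0.01],[0,0,0,-0.112,-0.344,0,0.01],[0,0,0,-0.112,-0.344,0,0.01]]}}

```text
clock: 13.3
eef_pos: [435.0, -330.5, 255.8]
tcp_rot: [3.141, -0.0, 2.814]
contact_force: [-0.7, 0.0, -1.6]
opening: 0.404
grasp_force: 40.6
```

```bash
cat >> h.py <<'E'
def over(name,h,g):
    from rig import sensors
    tcp=sensors.sense()["eef_pos"]; p,d,K,T=wrist(name); W=cloud(d,K,T)
    print(tcp.round(1),"cap",cap(W,p,tcp,tcp[2]+h),"lip",lips(W,d,g,3))
E
python3 - <<'E'
from h import *
over("w5",26,(435,-332.4))
step([435.5,-333,190])
E
```

```text
[ 435.  -330.5  255.8] cap (np.int64(4982), array([ 435.1, -329.4,  279.3]), array([37.5, 36.9,  7. ])) lip (array([ 435.8, -332.6]), 515, np.float64(1.52), np.float64(103.6))
t13.3 rot [ 0.0003 -0.0001 -0.    ] shift [-0.0014 -0.0028  0.0658]
```

Call:
{"fn": "move_arm", "kwargs": {"motion": [[0,0,0,-0.001,-0.003,0.03,0.01],[0,0,0,-0.001,-0.003,0.06,0.01],[0,0,0,-0.001,-0.003,0.06,0.01],[0,0,0,-0.001,-0.003,0.06,0.01]]}}

```text
clock: 13.85
eef_pos: [435.9, -333.6, 196.8]
tcp_rot: [-3.141, 0.001, 2.816]
contact_force: [0.0, 0.5, -1.1]
opening: 0.407
grasp_force: 40.6
```

Run:
```python
from h import *
over("w6",26,(435,-332.4))
```

```text
[ 435.9 -333.6  196.8] cap (np.int64(4957), array([ 435.9, -332.4,  220.4]), array([37. , 36.7,  6.8])) lip (array([ 435.9, -332.9]), 734, np.float64(1.48), np.float64(103.7))
```

Call:
{"fn": "move_arm", "kwargs": {"motion": [[0,0,0,0,0,0.02,0.01],[0,0,0,0,0,0.04,0.01],[0,0,0,0,0,0.055,0.01],[0,0,0,0,0,0.062,0.01],[0,0,0,0,0,0.067,0.01],[0,0,0,0,0,0.068,0.01],[0,0,0,0,0,0.068,0.01]]}}

```text
clock: 14.78
eef_pos: [435.4, -334.1, 127.9]
tcp_rot: [-3.141, 0.0, 2.815]
contact_force: [0.1, -0.2, -0.2]
opening: 0.404
grasp_force: 40.6
```

Call:
{"fn": "move_arm", "kwargs": {"motion": [[0,0,0,0,0,0.001,0.01],[0,0,0,0,0,0.002,0.01],[0,0,0,0,0,0.0025,0.01],[0,0,0,0,0,0.0025,0.01]]}}

```text
clock: 15.28
eef_pos: [435.4, -334.1, 125.3]
tcp_rot: [-3.141, 0.0, 2.815]
contact_force: [-1.0, 0.7, 2.9]
opening: 0.401
grasp_force: 40.9
```

Call:
{"fn": "move_arm", "kwargs": {"motion": [[0,0,0,0,0,0,0.06],[0,0,0,0,0,0,0.06],[0,0,0,0,0,0,0.06],[0,0,0,0,0,-0.03,0.06],[0,0,0,0,0,-0.09,0.06],[0,0,0,0,0,-0.15,0.06],[0,0,0,0,0.04,-0.15,0.085],[0,0,0,0,0.04,-0.15,0.085]]}}

```text
clock: 16.27
eef_pos: [448.6, -294.6, 275.9]
tcp_rot: [3.141, 0.001, 2.816]
contact_force: [-0.5, -0.5, -0.8]
opening: 0.995
grasp_force: 0.0
```

Run:
```python
from h import *
p,d,K,T=wrist("w7"); W=cloud(d,K,T)
m=blue(p)&(np.hypot(W[...,0]-435,W[...,1]+333)<30); print(m.sum(),np.percentile(W[...,2][m],[5,50,75,95]))
print(cap(W,p,(435,-333),149))
for g in((489.2,-411.5),(514.1,-278.3)): print(lips(W,d,g,3))
step([524.4,182,270])
```

```text
1263 [146.42020353 150.2534829  150.75907627 151.43735056]
(np.int64(1228), array([ 436. , -332.9,  148.3]), array([36. , 36.3,  9.5]))
(array([ 488.6, -411.6]), 398, np.float64(1.45), np.float64(103.7))
(array([ 513.2, -278.4]), 577, np.float64(1.53), np.float64(103.6))
t16.3 rot [-0.0002  0.0002 -0.    ] shift [0.0802 0.4767 0.0051]
```

Both large tubes are seated (tops at 150 mm). Next the small ones.

Call:
{"fn": "move_arm", "kwargs": {"motion": [[0,0,0,0.08,0.477,0,0.085],[0,0,0,0.08,0.477,0,0.085],[0,0,0,0.08,0.477,0,0.085],[0,0,0,0.08,0.477,0,0.085],[0,0,0,0.08,0.477,0,0.085],[0,0,0,0.08,0.477,0,0.085],[0,0,0,0.08,0.477,0,0.085],[0,0,0,0.08,0.477,0,0.085]]}}

```text
clock: 17.32
eef_pos: [525.7, 183.2, 274.3]
tcp_rot: [-3.141, -0.001, 2.816]
contact_force: [1.5, -0.7, -0.3]
opening: 0.994
grasp_force: 0.0
```

Run:
```python
from h import *
step([524.4,182,125])
```

```text
t17.3 rot [-0.0007 -0.0005  0.    ] shift [ 0.0007 -0.0015  0.1493]
```

Call:
{"fn": "move_arm", "kwargs": {"motion": [[0,0,0,0.001,-0.001,0.05,0.065],[0,0,0,0.001,-0.001,0.1,0.065],[0,0,0,0.001,-0.001,0.145,0.065],[0,0,0,0.001,-0.001,0.145,0.065],[0,0,0,0.001,-0.001,0.145,0.065]]}}

```text
clock: 17.95
eef_pos: [525.1, 180.6, 131.2]
tcp_rot: [3.141, 0.001, 2.814]
contact_force: [1.3, 0.2, -0.1]
opening: 0.756
grasp_force: 0.0
```

Run:
```python
from h import *
p,d,K,T=wrist("w8"); W=cloud(d,K,T); print(cap(W,p,(524.4,182),79))
step([524.4,182,63])
```

```text
(np.int64(1308), array([524.6, 181.2,  78.2]), array([28.5, 28.1,  9.1]))
t18.0 rot [0.0015 0.002  0.    ] shift [0.0016 0.0006 0.0688]
```

Call:
{"fn": "move_arm", "kwargs": {"motion": [[0,0,0,0.001,0,0.05,0.065],[0,0,0,0.001,0,0.067,0.065],[0,0,0,0.001,0,0.067,0.065],[0,0,0,0.001,0,0.067,0.01],[0,0,0,0.001,0,0.067,0.01],[0,0,0,0.001,0,0.067,0.01],[0,0,0,0.001,0,0.067,0.01],[0,0,0,0.001,0,0.067,0.01]], "grip_force": 35}}

```text
clock: 19.0
eef_pos: [524.3, 181.3, 64.5]
tcp_rot: [3.14, 0.002, 2.815]
contact_force: [-0.2, -1.2, 7.4]
opening: 0.293
grasp_force: 34.0
```

Run:
```python
from h import *
step([513.9,-278.7,255])
```

```text
t19.0 rot [0.0014 0.002  0.    ] shift [-0.1382 -0.4388 -0.1908]
```

Call:
{"fn": "move_arm", "kwargs": {"motion": [[0,0,0,0,0,-0.06,0.01],[0,0,0,0,0,-0.12,0.01],[0,0,0,0,0,-0.18,0.01],[0,0,0,-0.138,-0.439,-0.19,0.01],[0,0,0,-0.138,-0.439,-0.19,0.01],[0,0,0,-0.138,-0.439,-0.19,0.01],[0,0,0,-0.138,-0.439,-0.19,0.01],[0,0,0,-0.138,-0.439,-0.19,0.01]]}}

```text
clock: 20.0
eef_pos: [516.1, -133.3, 250.9]
tcp_rot: [3.141, 0.002, 2.815]
contact_force: [1.9, -0.7, -0.7]
opening: 0.296
grasp_force: 34.8
```

Run:
```python
from h import *
step([513.9,-278.7,255])
```

```text
t20.0 rot [0.0002 0.0016 0.    ] shift [-0.0446 -0.1384 -0.0041]
```

Call:
{"fn": "move_arm", "kwargs": {"motion": [[0,0,0,-0.044,-0.138,0,0.01],[0,0,0,-0.044,-0.138,0,0.01],[0,0,0,-0.044,-0.138,0,0.01],[0,0,0,-0.044,-0.138,0,0.01],[0,0,0,-0.044,-0.138,0.035,0.01],[0,0,0,-0.044,-0.138,0.07,0.01],[0,0,0,-0.044,-0.138,0.07,0.01],[0,0,0,-0.044,-0.138,0.07,0.01]]}}

```text
clock: 21.0
eef_pos: [514.5, -275.4, 181.3]
tcp_rot: [-3.142, 0.001, 2.816]
contact_force: [0.4, -0.4, 0.4]
opening: 0.293
grasp_force: 34.8
```

Run:
```python
from h import *
over("w9",15.5,(514,-278.6))
step([514,-279.3,113])
```

```text
[ 514.5 -275.4  181.3] cap (np.int64(2581), array([ 514.8, -274.3,  194.8]), array([27.6, 27.9,  8.2])) lip (array([ 514.9, -278.4]), 913, np.float64(1.55), np.float64(103.7))
t21.1 rot [-0.0003  0.0022 -0.    ] shift [-0.0003 -0.0035  0.0686]
```

View pics/w9.png

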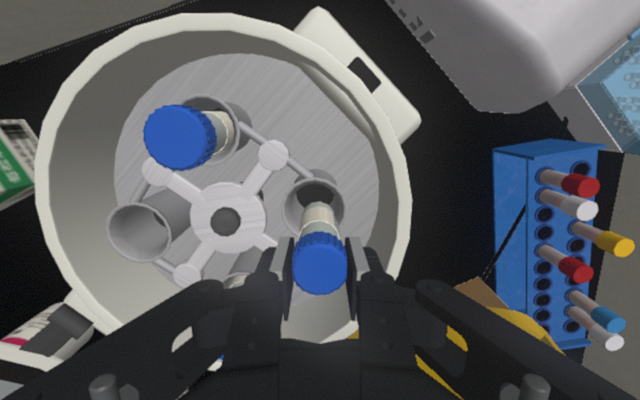

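Call:
{"fn": "move_arm", "kwargs": {"motion": [[0,0,0,-0.001,-0.004,0,0.01],[0,0,0,-0.001,-0.004,0.003,0.01],[0,0,0,-0.001,-0.004,0.02,0.01],[0,0,0,-0.001,-0.004,0.035,0.01],[0,0,0,-0.001,-0.004,0.05,0.01],[0,0,0,-0.001,-0.004,0.06,0.01],[0,0,0,-0.001,-0.004,0.065,0.01],[0,0,0,-0.001,-0.004,0.065,0.01]]}}

```text
clock: 22.05
eef_pos: [513.3, -280.2, 114.6]
tcp_rot: [3.142, -0.0, 2.815]
contact_force: [0.7, -0.4, -0.6]
opening: 0.297
grasp_force: 34.8
```

Call:
{"fn": "move_arm", "kwargs": {"motion": [[0,0,0,0,0,0.001,0.01],[0,0,0,0,0,0.0015,0.01],[0,0,0,0,0,0.0015,0.01],[0,0,0,0,0,0.0015,0.01]]}}

```text
clock: 22.55
eef_pos: [513.4, -280.3, 113.5]
tcp_rot: [-3.142, 0.0, 2.815]
contact_force: [-0.5, -0.4, -0.2]
opening: 0.295
grasp_force: 34.8
```

Call:
{"fn": "move_arm", "kwargs": {"motion": [[0,0,0,0,0,0.001,0.01],[0,0,0,0,0,0.001,0.055],[0,0,0,0,0,0.001,0.055],[0,0,0,0,0,0.001,0.055],[0,0,0,0,0,-0.03,0.055],[0,0,0,0,0,-0.09,0.055],[0,0,0,0,0,-0.15,0.055],[0,0,0,0,0,-0.15,0.055]]}}

```text
clock: 23.55
eef_pos: [515.8, -281.6, 268.8]
tcp_rot: [-3.14, 0.009, 2.815]
contact_force: [-0.7, -0.4, -0.2]
opening: 0.645
grasp_force: 0.0
```

Run:
```python
from h import *
p,d,K,T=wrist("w10"); W=cloud(d,K,T)
m=blue(p)&(np.hypot(W[...,0]-514,W[...,1]+279)<20); print(m.sum(),np.percentile(W[...,2][m],[5,50,75,95]))
print(cap(W,p,(514,-279),126,20))
print(lips(W,d,(489.2,-411.5),3))
step([607.8,336,265])
```

```text
638 [124.04946042 128.15634208 128.71540722 129.44470157]
(np.int64(625), array([ 513.2, -280.6,  125.8]), array([26.4, 26.7, 10.2]))
(array([ 488.8, -410.7]), 670, np.float64(1.5), np.float64(103.7))
t23.6 rot [-0.0009  0.0047 -0.    ] shift [ 1.096e-01  6.142e-01 -3.000e-04]
```

Call:
{"fn": "move_arm", "kwargs": {"motion": [[0,0,0,0.11,0.614,0,0.065],[0,0,0,0.11,0.614,0,0.065],[0,0,0,0.11,0.614,0,0.065],[0,0,0,0.11,0.614,0,0.065],[0,0,0,0.11,0.614,0,0.065],[0,0,0,0.11,0.614,0,0.065],[0,0,0,0.11,0.614,0,0.065],[0,0,0,0.11,0.614,0,0.065]]}}

```text
clock: 24.6
eef_pos: [587.0, 216.0, 261.5]
tcp_rot: [-3.14, -0.002, 2.815]
contact_force: [1.5, -0.2, -0.1]
opening: 0.76
grasp_force: 0.0
```

Run:
```python
from h import *
step([607.8,336,125])
```

```text
t24.6 rot [-0.0017 -0.0019  0.    ] shift [0.0186 0.1205 0.1363]
```

Call:
{"fn": "move_arm", "kwargs": {"motion": [[0,0,0,0.018,0.119,0,0.065],[0,0,0,0.018,0.119,0,0.065],[0,0,0,0.018,0.119,0.02,0.065],[0,0,0,0.018,0.119,0.08,0.065],[0,0,0,0.018,0.119,0.13,0.065],[0,0,0,0.018,0.119,0.13,0.065],[0,0,0,0.018,0.119,0.13,0.065]]}}

```text
clock: 25.48
eef_pos: [609.5, 332.3, 134.3]
tcp_rot: [3.141, 0.0, 2.814]
contact_force: [0.5, 1.2, 0.1]
opening: 0.762
grasp_force: 0.0
```

Run:
```python
from h import *
p,d,K,T=wrist("w11"); W=cloud(d,K,T); print(cap(W,p,(607.8,336),79))
step([607.8,336,64])
```

```text
(np.int64(1281), array([609. , 336.8,  77.7]), array([28.4, 28.1,  9.6]))
t25.5 rot [0.0019 0.0018 0.    ] shift [0.0034 0.0021 0.0714]
```

Call:
{"fn": "move_arm", "kwargs": {"motion": [[0,0,0,0.002,0.003,0.04,0.065],[0,0,0,0.002,0.003,0.07,0.065],[0,0,0,0.002,0.003,0.07,0.065],[0,0,0,0.002,0.003,0.07,0.01],[0,0,0,0.002,0.003,0.07,0.01],[0,0,0,0.002,0.003,0.07,0.01],[0,0,0,0.002,0.003,0.07,0.01],[0,0,0,0.002,0.003,0.07,0.01]]}}

```text
clock: 26.52
eef_pos: [609.4, 336.8, 65.7]
tcp_rot: [3.139, 0.002, 2.815]
contact_force: [-0.1, -0.6, 6.4]
opening: 0.295
grasp_force: 34.1
```

Run:
```python
from h import *
step([489,-412,260])
```

```text
t26.5 rot [0.0024 0.0024 0.    ] shift [-0.1268 -0.7473 -0.1958]
```

Call:
{"fn": "move_arm", "kwargs": {"motion": [[0,0,0,0,0,-0.06,0.01],[0,0,0,0,0,-0.12,0.01],[0,0,0,0,0,-0.18,0.01],[0,0,0,-0.127,-0.747,-0.2,0.01],[0,0,0,-0.127,-0.747,-0.2,0.01],[0,0,0,-0.127,-0.747,-0.2,0.01],[0,0,0,-0.127,-0.747,-0.2,0.01],[0,0,0,-0.127,-0.747,-0.2,0.01]]}}

```text
clock: 27.52
eef_pos: [558.5, 25.9, 252.9]
tcp_rot: [3.141, 0.002, 2.815]
contact_force: [1.0, 0.2, 0.7]
opening: 0.3
grasp_force: 34.9
```

Run:
```python
from h import *
step([489,-412,260])
```

```text
t27.5 rot [0.0007 0.002  0.    ] shift [-0.0746 -0.437  -0.0073]
```

Call:
{"fn": "move_arm", "kwargs": {"motion": [[0,0,0,-0.074,-0.436,0,0.01],[0,0,0,-0.074,-0.436,0,0.01],[0,0,0,-0.074,-0.436,0,0.01],[0,0,0,-0.074,-0.436,0,0.01],[0,0,0,-0.074,-0.436,0,0.01],[0,0,0,-0.074,-0.436,0,0.01],[0,0,0,-0.074,-0.436,0,0.01],[0,0,0,-0.074,-0.436,0,0.01]]}}

```text
clock: 28.52
eef_pos: [487.8, -413.1, 252.4]
tcp_rot: [-3.14, 0.002, 2.811]
contact_force: [-0.2, -0.3, -0.2]
opening: 0.295
grasp_force: 34.9
```

Run:
```python
from h import *
step([489,-412,185])
```

```text
t28.5 rot [-0.0015  0.0016 -0.    ] shift [-0.0007  0.0015  0.0674]
```

Call:
{"fn": "move_arm", "kwargs": {"motion": [[0,0,0,0,0,0.035,0.01],[0,0,0,0,0,0.067,0.01],[0,0,0,0,0,0.067,0.01],[0,0,0,0,0,0.067,0.01]]}}

```text
clock: 29.02
eef_pos: [489.7, -409.0, 186.3]
tcp_rot: [-3.141, 0.002, 2.815]
contact_force: [0.2, -0.3, 0.6]
opening: 0.297
grasp_force: 34.9
```

Run:
```python
from h import *
over("w12",14.5,(489,-411.5))
step([489,-412,113.7])
```

```text
[ 489.7 -409.   186.3] cap (np.int64(2524), array([ 489.3, -407.8,  198.8]), array([27.1, 27.4,  8. ])) lip (array([ 489.4, -412. ]), 887, np.float64(1.55), np.float64(103.7))
t29.1 rot [-0.0009  0.0024 -0.    ] shift [ 0.0001 -0.0028  0.0729]
```

Call:
{"fn": "move_arm", "kwargs": {"motion": [[0,0,0,-0.001,-0.003,0,0.01],[0,0,0,-0.001,-0.003,0.004,0.01],[0,0,0,-0.001,-0.003,0.02,0.01],[0,0,0,-0.001,-0.003,0.035,0.01],[0,0,0,-0.001,-0.003,0.05,0.01],[0,0,0,-0.001,-0.003,0.062,0.01],[0,0,0,-0.001,-0.003,0.069,0.01],[0,0,0,-0.001,-0.003,0.069,0.01]]}}

```text
clock: 30.08
eef_pos: [488.7, -412.0, 115.0]
tcp_rot: [3.141, -0.001, 2.815]
contact_force: [-0.6, -0.5, 0.5]
opening: 0.296
grasp_force: 34.9
```

Call:
{"fn": "move_arm", "kwargs": {"motion": [[0,0,0,0,0,0.001,0.01],[0,0,0,0,0,0.002,0.01],[0,0,0,0,0,0.002,0.055],[0,0,0,0,0,0.002,0.055],[0,0,0,0,0,0.002,0.055],[0,0,0,0,0,-0.04,0.055],[0,0,0,0,0,-0.1,0.055],[0,0,0,0,0,-0.15,0.055]]}}

```text
clock: 31.08
eef_pos: [489.0, -412.3, 267.9]
tcp_rot: [-3.141, 0.001, 2.815]
contact_force: [0.3, -0.3, -0.6]
opening: 0.647
grasp_force: 0.0
```

Call:
{"fn": "move_arm", "kwargs": {"motion": [[0,0,0,0.06,0.06,-0.05,0.055],[0,0,0,0.06,0.06,-0.05,0.055],[0,0,0,0.06,0.06,-0.05,0.055],[0,0,0,0.06,0.06,-0.05,0.055]]}}

```text
clock: 31.58
eef_pos: [451.5, -336.4, 315.5]
tcp_rot: [-3.141, 0.0, 2.815]
contact_force: [-0.1, -0.6, 0.2]
opening: 0.645
grasp_force: 0.0
```

Run:
```python
from h import *
from rig import *
print(sensors.sense()["eef_pos"])
p,d,K,T=wrist("w13"); W=cloud(d,K,T)
for g in((435,-332.5),(569,-358),(514,-279),(489,-411.5)):
    m=blue(p)&(np.hypot(W[...,0]-g[0],W[...,1]-g[1])<24); print(g,m.sum(),np.percentile(W[...,2][m],[50,75,95]).round(1),np.median(W[m],0)[:2].round(1))
p,d=grab_frame("top"); W=cloud(d,camera_params("top")["camera_matrix"],camera_params("top")["world_from_camera"])
p0,d0,K,T=load("top0.npz"); W0=cloud(d0,K,T)
for u,v in((236,167),(264,225),(219,257)): print(W0[v,u].round(),W[v,u].round())
```

```text
[ 451.48721665 -336.37641075  315.45923485]
(435, -332.5) 961 [150.2 150.7 151.3] [ 435.7 -333.2]
(569, -358) 830 [150.1 150.6 151.3] [ 564.6 -357.5]
(514, -279) 471 [128.1 128.6 129.3] [ 511.8 -281.3]
(489, -411.5) 463 [128.1 128.7 129.3] [ 487.3 -410.8]
[516. 280. 102.] [516. 281. 101.]
[317. 187.  64.] [223.  71. 902.]
[207. 332. 101.] [207. 332.  98.]
```

View pics/w13.png

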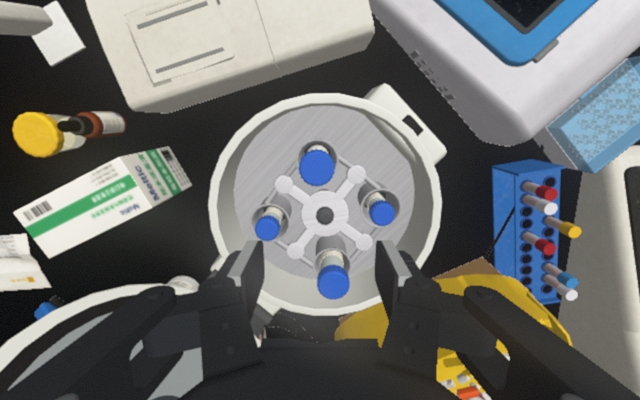

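The picture shows the large tubes at pixels (317,165) and (333,280), facing each other. The small ones are at (268,225) and (382,208), also facing each other. All four are seated, with tops at 150 and 128 mm.

```bash
python3 -c "
from rig import *
print(order.sign_off())"
```

```text
the job is handed in; nothing more can be done
None
```

All four tubes stand on their bucket floors, the two large ones facing each other and the two small ones likewise; the job was handed in at about 32 s, the canister measured unmoved and the dropper untouched but hidden by the arm in the last check.

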